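Seat the drum arbor and hold the drawband drum over it

ROBOT

A 6-joint arm with a two-finger parallel gripper is mounted at the origin on the work surface. World frame = base frame: x ahead of the robot, y to its left, z up, the work surface at z = 0. Lengths are in m, angles in rad, forces in N, time in s.
With the tool pointing down it reaches from about 0.375 to 0.9 m from the base axis. Payload 3.1 kg.
Tool frame: the origin (TCP) lies midway between the tips of the shut fingers; the grasp point (between the pads) lies 19 mm behind it; y points along the fingers, x is the direction in which the jaws open and shut, and the axes are right-handed (so a half turn about y gives the same grasp; the last joint's range is limited). The gripper opens to 87 mm and grips with 3 to 60 N. Pads are 19 mm wide; open, the fingers measure 117 mm over their backs; the gripper's body (75 mm by 190 mm) begins 51 mm behind the grasp point.
Start: joints at [1.095, 0.527, 1.433, -0, 1.181, -0.178], TCP at [0.183, 0.598, 0.223] pointing down, gripper open.
Joint ranges: [-3.08, 3.08], [-0.75, 2.2], [0.22, 2.44], [-1.43, 4.57], [0, 2.65], [-2.85, 2.85]. Speed limits (rad/s): [2.79, 2.79, 3.14, 3.14, 3.14, 3.14].

INTERFACE

Orientations are given as a unit quaternion [x, y, z, w].
In Python, from rig import * gives the robot as it stands.
- The arm moves only by the tool jog_arm, never from a script. Its argument "series" is a list of rows, each a list of 7 numbers: the shift along the tool's x, y, z in mm, then the turn, a rotation vector about the tool's x, y, z in rad, then the gripper's target within -1 to 1 (shut at 1, half-way at 0, fully open at -1). A call has 1 to 20 rows; each row is the pose to reach, as a shift and turn from the pose commanded when the call began, along the tool's axes at that moment; what a row does not reach only later rows make up. A row lasts 1/8 s, in which the tool goes at most 62.5 mm and 10.7 degrees, less where a joint would pass 70% of its speed; a pose out of reach is approached as far as the arm can. A call with a gripper value outside its range is refused whole. The fingers move at their own pace and stop on an object; "grip_force" is the grip in N (left out, the last holds). Time passes only in rows, so rows that repeat a pose let the fingers close. It gives the time, the measured TCP pose, the force and the opening at its end, in the units of the state.
- get_obs(): the state, without advancing time (a new reading comes with each control period).
- camera(name): name is "scene" or "top" or "wrist"; returns a dict with "img" (384x512x3 uint8, red, green, blue), "depth" (384x512 float32, m along the optical axis (not along the pixel's ray), 0 where there is no reading), "camera_matrix" (3x3 intrinsics, pixels), "rvec" (rotation vector, rad) and "tvec" (3), from world to camera coordinates, as OpenCV has them. Camera axes: x right, y down, z forward; pixel columns grow to the right and rows downward; lengths in m; the calibration is good to about 2 mm. A picture is of the moment at which its call begins.
- hand_in(): hands the job in, once; it reports no verdict.
The state is a dict: "time": time; "q": joint angles; "joint_velocities": joint speeds; "joint_torque": joint torques, N m; "position": TCP position; "tool_rot": TCP orientation; "ft_force": force on the tool from outside, world axes, zero at the start; "moment": the same for the moment, N m; "grip_width": finger opening in m.
Only numpy, scipy, OpenCV 4.12 (cv2) and the standard library are available. Lean on these libraries where they do the work, as an engineer would, in place of code of your own. Each camera call takes 0.05 s, during which the arm holds its last target.

TASK

Lift the flanged drum arbor out of the wooden pin rack, stand it pin up and fully home in the large middle bore of the steel bench block, and let it go. Then take the brass drawband drum out of the open typewriter case, carry it over the case wall and over the freshly ground platen, touching neither that platen nor the arbor, and stop with the drum level and its bore squarely over the arbor's tip with about a centimetre of daylight between them, so that I can hook in the mainspring's tail. Finish there, still holding the drum steady in the gripper, with everything else left where it was.

Things in the scene. Friction and masses are not known exactly. Their poses are not given: they have to be found in the camera images.
- arbor_centre (a point): Centre (half-way up) of the drum arbor, a turned steel pin 71 mm long, upright in one of the rack's three holes: at the bottom a 12 mm shank 26 mm long with a tapered foot, then a 24 mm flange 5 mm thick that rests on the rack's top, then a 10 mm pin 40 mm long, its last 4 mm tapering to 6 mm. This point is 35.5 mm above the foot and 9.5 mm above the flange's underside; z runs up its length. 70 g.
- arbor_tip (a point): The middle of the top end of the arbor's 10 mm pin, 71 mm above its foot and 45 mm above the flange's underside; z runs up along the arbor.
- block_bore (a point): Centre of the mouth of the steel bench block's middle bore, level with the block's top, 32 mm above the cart. The bore is 15 mm wide, 28 mm deep, chamfered 2 mm; the arbor's shank goes in until the flange lies on the block. The block is a dark fixed slab 100 x 80 x 32 mm (x, y, z) with four smaller bores (7 to 10 mm) near its corners; z is up.
- drum_centre (a point): The brass drawband drum, a round drum 56 mm across and 28 mm thick with a 14 mm bore through its middle, lying flat on the floor of the case. This point is its centre, in the bore half-way up (14 mm above its underside); z is its axis and points up. About 0.22 kg.
- case: The open wooden typewriter case, fixed, 310 x 300 mm (x, y) outside, walls 9 mm thick and 55 mm high, floor 9 mm thick. Origin: centre of its underside. Its lid is hinged along the +y edge and laid back away from the case at 130 degrees; the lid's upper edge is about 0.29 m high, 0.34 m from the origin along +y. A handle stands 20 mm out from the -y wall.
- rack: The pale wooden pin rack, a fixed block 70 x 170 x 34 mm (x, y, z) with three 15 mm holes, 28 mm deep, in a row along its y axis: at its middle and 55 mm to either side. Origin: centre of its underside. The arbor stands in one hole, the plain pin and the cap screw in the other two.
- platen: The freshly ground rubber platen, a black roller lying along this body's x axis in two wooden V-blocks (64 mm wide), fixed, between the case and the bench block and rack. It is 356 mm long over its knobs; the roller is 39 mm across, axis 72 mm and top 92 mm above the cart (knobs likewise). Origin on the cart top under the roller's middle.
- plain_pin: A plain steel pin without a flange, 12 mm across and 52 mm long, standing in a hole of the rack. Leave it. Origin at its foot.
- cap_screw: A steel screw with a 19 mm slotted head on top, 60 mm long, standing in a hole of the rack. Leave it. Origin at its foot.
- bail_roller: The nickel bail roller, a rod 230 mm long with three small 19 mm rubber rolls, lying along its x axis in the case near the hinge side. Leave it. Origin under its middle.
- ribbon_spool: A flat metal ribbon spool, 50 mm across and 14 mm high, lying in a corner of the case. Leave it. Origin under its middle.
- eraser_wheel: A black rubber eraser wheel, 39 mm across and 7 mm thick, lying flat on the cart. Leave it. Origin under its middle.
- mug: A white enamel mug, 80 mm across and 85 mm high, with its handle at its +y side. Leave it. Origin under its middle.
- screwdriver: A screwdriver 190 mm long lying along its x axis. Leave it. Origin under its middle.
- oil_tin: A small green oil tin with a thin spout, 40 mm across and 92 mm high. Leave it. Origin under its middle.
Not all that is in view belongs to the job. There is more than one size of the part that bears drum_centre; the job needs the largest.

How it is judged:
By the outcome, as a careful person would: the job done as asked, in the order asked, and still so for the second after the job is handed in, while the arm keeps its last pose, push and grip.
It also fails if it takes over 64 s, if anything falls off the work surface, if the arm or the gripper's body presses on something with over 40 N, if the wrist force passes 120 N, or if a joint passes its speed limit or range.

## Working session

There is one attempt and no reset: what is moved stays moved. The work goes in short steps, Python scripts to look and compute and a tool call to move; the robot and the scene stay as the last step left them, time stands still between calls to the robot, and variables do not carry over. Pictures are saved under pics/ and viewed, and the job is handed in when it is done.

Besides the shell and the picture viewer there is one more tool, called after "Call:" as a command line: name --pt "numbers of a row" for each row, then --argument value for the rest. jog_arm: Moves the arm, as the interface text tells. Its arguments: {"type":"object","properties":{"series":{"type":"array","items":{"type":"array","items":{"type":"number"}}},"grip_force":{"type":"number"}},"required":["series"]}

```bash
mkdir -p pics; ls; python3 - <<'E'
from rig import *
import cv2,numpy as np
o=get_obs();print({k:np.round(v,3) for k,v in o.items()})
for n in ("scene","top","wrist"):
    c=camera(n);np.savez(f"/tmp/{n}0.npz",**c)
    cv2.imwrite(f"pics/{n}0.png",cv2.cvtColor(c["img"],cv2.COLOR_RGB2BGR))
    R=cv2.Rodrigues(np.array(c["rvec"]))[0];print(n,-R.T@np.array(c["tvec"]).ravel(),R[2],c["camera_matrix"][0])
E
```

```text
pics
{'time': np.float64(0.0), 'q': array([ 1.096,  0.528,  1.434, -0.   ,  1.181, -0.179]), 'joint_velocities': array([-0.001, -0.   ,  0.001, -0.001, -0.001, -0.002]), 'joint_torque': array([ -0.   , -44.004, -17.659,   0.063,   0.058,  -0.   ]), 'position': array([0.182, 0.597, 0.222]), 'tool_rot': array([ 0.569,  0.42 , -0.421, -0.568]), 'ft_force': array([ 0.519, -0.706,  0.747]), 'moment': array([ 0.029, -0.012, -0.004]), 'grip_width': np.float64(0.087)}
scene [1.0681388  0.11973193 0.91010167] [-0.51126962 -0.14588991 -0.84694717] [368.05392721   0.         260.07901848]
top [0.3198637  0.00524629 1.49551828] [ 0.16035299 -0.00431723 -0.98705029] [471.37581646   0.         254.07344041]
wrist [0.10361726 0.6218805  0.38592769] [ 0.2864687  -0.08944861 -0.95390494] [339.11129699   0.         257.82698387]
```

View pics/scene0.png

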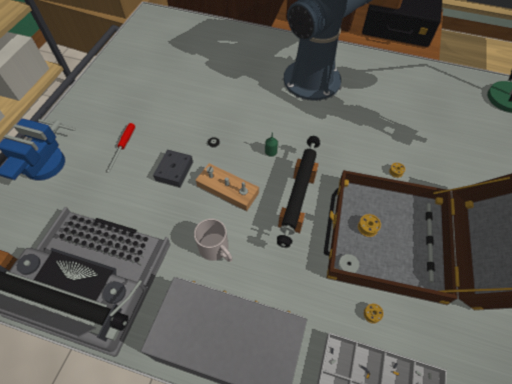

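View pics/top0.png

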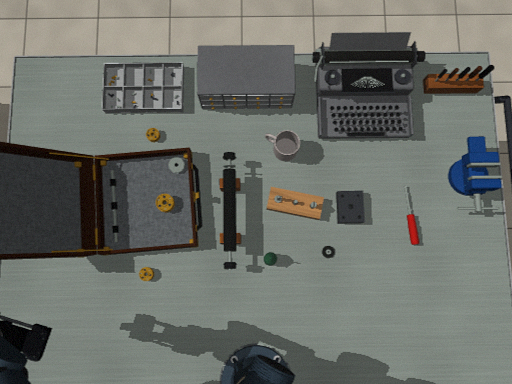

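View pics/wrist0.png

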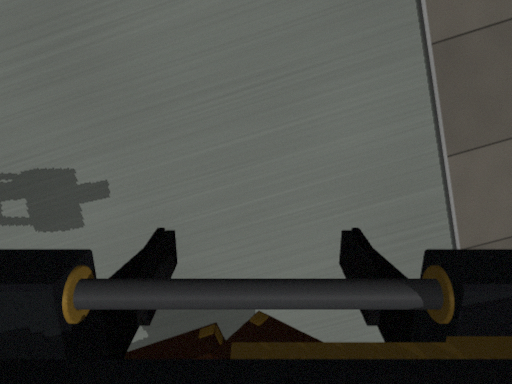

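The scene view shows the rack at about (228,185), block (174,168), platen (298,195), case (395,235) and drum (370,225). The top view shows the rack at (296,203), block (350,207), platen (229,208) and the drum in the case (165,203). Two smaller drums lie outside the case, at (153,135) and (147,274). Next I'll zoom in and measure.

```bash
cat > h.py <<'E'
import numpy as np,cv2
def load(n):
    c=dict(np.load(n)); c["K"]=c["camera_matrix"];c["R"]=cv2.Rodrigues(c["rvec"])[0];c["t"]=c["tvec"].ravel();c["C"]=-c["R"].T@c["t"];return c
def ray(c,u,v):
    d=c["R"].T@np.linalg.solve(c["K"],[u,v,1.]);return c["C"],d
def onz(c,u,v,z):
    C,d=ray(c,u,v);return C+d*(z-C[2])/d[2]
def proj(c,p):
    q=c["K"]@(c["R"]@np.asarray(p,float)+c["t"]);return q[:2]/q[2]
def tri(l):
    A=0;b=0
    for c,u,v in l:
        C,d=ray(c,u,v);d=d/np.linalg.norm(d);P=np.eye(3)-np.outer(d,d);A=A+P;b=b+P@C
    p=np.linalg.solve(A,b);return p,[np.linalg.norm(np.cross(p-ray(c,u,v)[0],ray(c,u,v)[1]/np.linalg.norm(ray(c,u,v)[1]))) for c,u,v in l]
def cloud(c):
    v,u=np.nonzero(c["depth"]>0);z=c["depth"][v,u]
    P=np.linalg.solve(c["K"],np.array([u,v,np.ones_like(u)]))*z
    X=c["R"].T@(P-c["t"][:,None]);o=np.full(c["depth"].shape+(3,),np.nan);o[v,u]=X.T;return o
def crop(c,x0,x1,y0,y1,s,fn):
    cv2.imwrite(fn,cv2.cvtColor(cv2.resize(c["img"][y0:y1,x0:x1],None,fx=s,fy=s,interpolation=cv2.INTER_CUBIC),cv2.COLOR_RGB2BGR))
E
python3 - <<'E'
from h import *
s=load("/tmp/scene0.npz");t=load("/tmp/top0.npz")
crop(s,140,300,130,230,5,"pics/s_rack.png");crop(t,255,375,170,260,6,"pics/t_rack.png")
crop(t,60,260,130,280,4,"pics/t_case.png")
ct=cloud(t);cs=cloud(s)
for nm,u,v in [("drum",165,197),("block",358,200),("rack",275,195),("platen",229,208),("cart",300,300),("wallR",195,180),("floor",150,230)]:
    print(nm,ct[v,u].round(3))
E
```

```text
drum [0.559 0.279 0.033]
block [ 0.542 -0.328  0.031]
rack [ 0.561 -0.067  0.03 ]
platen [nan nan nan]
cart [ 0.235 -0.141 -0.009]
wallR [ 0.62   0.19  -0.006]
floor [0.458 0.329 0.008]
```

View pics/s_rack.png

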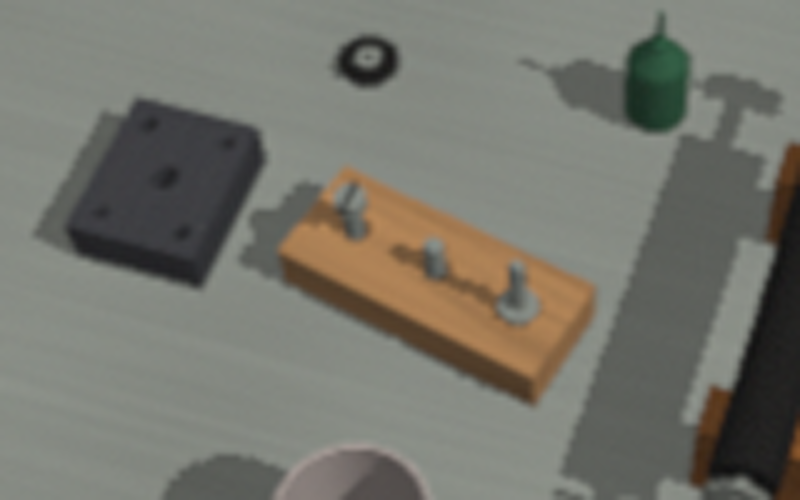

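View pics/t_rack.png

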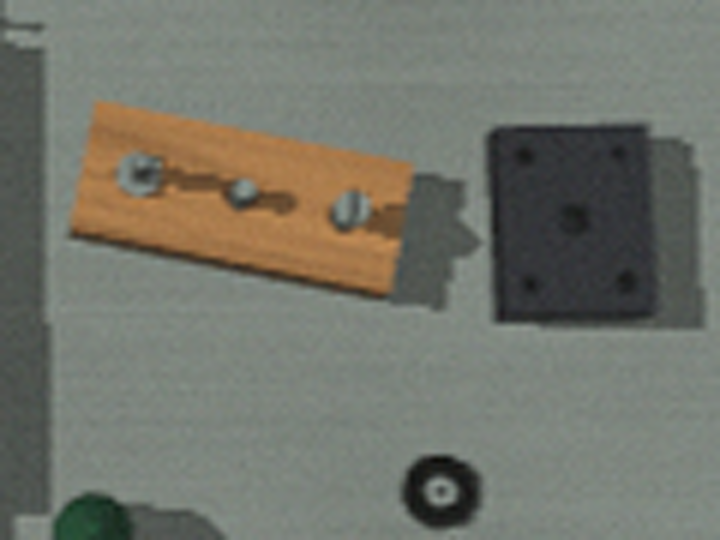

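View pics/t_case.png

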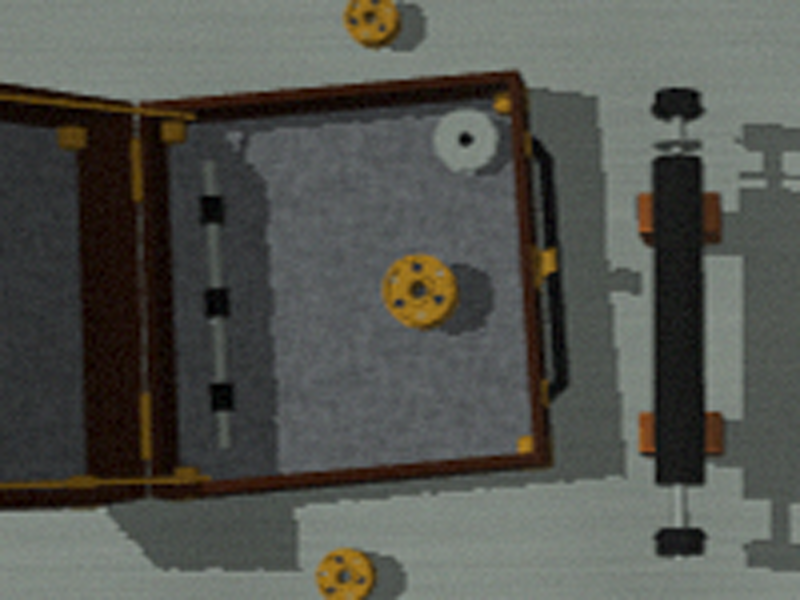

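```bash
python3 - <<'E'
from h import *
s=load("/tmp/scene0.npz");t=load("/tmp/top0.npz")
def S(x,y,x0,y0,k): return x0+(x+.5)/k-.5,y0+(y+.5)/k-.5
sr=lambda x,y:(s,)+S(x,y,140,130,5); tr=lambda x,y:(t,)+S(x,y,255,170,6); tc=lambda x,y:(t,)+S(x,y,60,130,4)
print("bore tri",tri([sr(165,178),tr(574,219)]),"z32:",onz(*sr(165,178),.032),onz(*tr(574,219),.032))
print("flange",onz(*sr(517,306),.039),onz(*tr(139,174),.039))
print("tip",onz(*sr(517,266),.079))
print("screw head",onz(*sr(350,197),.066),onz(*tr(350,210),.066)); print("pin top",onz(*sr(434,245),.058),onz(*tr(241,192),.058))
for n,p in dict(a=(96,102),b=(412,163),c=(392,297),d=(72,233)).items(): print("rack corner",n,onz(*tr(*p),.034))
for p in [(490,128),(650,125),(656,315),(498,322)]: print("block corner",onz(*tr(*p),.032))
# drum by colour
for c,nm,z in((t,"top",.037),(s,"scene",.037)):
    hsv=cv2.cvtColor(c["img"],cv2.COLOR_RGB2HSV);m=cv2.inRange(hsv,(15,150,110),(32,255,255))
    n,l,st,ce=cv2.connectedComponentsWithStats(m)
    for i in range(1,n):
        if st[i,4]>30: print(nm,st[i],ce[i].round(1),onz(c,*ce[i],.03))
for p in [(141,102),(520,72),(551,464),(152,497)]: print("case corner",onz(*tc(*p),.055))
for p in [(655,157),(703,157),(705,484),(655,484),(678,88),(680,556)]: print("platen",onz(*tc(*p),.08))
E
```

```text
bore tri (array([ 0.52415701, -0.30478407,  0.02774726]), [np.float64(0.0015373589654998296), np.float64(0.0015373589654999135)]) z32: [ 0.52705947 -0.3043114   0.032     ] [ 0.52300869 -0.30240877  0.032     ]
flange [ 0.55242531 -0.07723225  0.039     ] [ 0.54844437 -0.07510086  0.039     ]
tip [ 0.55182003 -0.07639289  0.079     ]
screw head [ 0.52833255 -0.18374646  0.066     ] [ 0.52430451 -0.18100994  0.066     ]
pin top [ 0.53960942 -0.1299841   0.058     ] [ 0.53546775 -0.1263038   0.058     ]
rack corner a [ 0.58778424 -0.05356723  0.034     ]
rack corner b [ 0.5533463  -0.21845774  0.034     ]
rack corner c [ 0.48296214 -0.20553008  0.034     ]
rack corner d [ 0.51851138 -0.03980576  0.034     ]
block corner [ 0.57179765 -0.26042946  0.032     ]
block corner [ 0.57239289 -0.34462173  0.032     ]
block corner [ 0.47212163 -0.34278797  0.032     ]
block corner [ 0.46946477 -0.26046186  0.032     ]
top [146 128  13  12  98] [152.5 133.7] [0.76584439 0.32324414 0.03      ]
top [156 194  18  18 193] [164.4 202.1] [0.54292939 0.28087726 0.03      ]
top [139 267  14  14 114] [145.9 273.6] [0.32188308 0.33358332 0.03      ]
scene [391 163  14  14  96] [397.5 168.6] [0.33354361 0.33122874 0.03      ]
scene [360 215  20  21 240] [369.8 224. ] [0.54307231 0.2792439  0.03      ]
scene [365 304  18  18 185] [373.6 312.2] [0.77380248 0.32151536 0.03      ]
case corner [0.69084405 0.49687546 0.055     ]
case corner [0.71161847 0.19989014 0.055     ]
case corner [0.40395394 0.17337208 0.055     ]
case corner [0.38271528 0.47568185 0.055     ]
platen [0.63635174 0.09226624 0.08      ]
platen [0.63591599 0.05542109 0.08      ]
platen [0.38621393 0.05542428 0.08      ]
platen [0.38667087 0.09274306 0.08      ]
platen [0.69065416 0.07440112 0.08      ]
platen [0.33331073 0.07429867 0.08      ]
```

```bash
cat >> h.py <<'E'
from scipy.spatial.transform import Rotation as Ro
def Rt(yawdeg):
    a=np.radians(yawdeg);x=np.array([np.cos(a),np.sin(a),0]);y=np.array([0,0,-1.]);return np.column_stack([x,y,np.cross(x,y)])
def go(o,p,yaw):
    R0=Ro.from_quat(o["tool_rot"]).as_matrix();d=R0.T@(np.array(p)-o["position"])*1000;w=Ro.from_matrix(R0.T@Rt(yaw)).as_rotvec()
    print("shift",d.round(1),"turn",w.round(4),"yaw now",np.degrees(np.arctan2(R0[1,0],R0[0,0])).round(2))
E
python3 - <<'E'
from rig import *
from h import *
go(get_obs(),(.56,-.037,.2),-13)
E
```

```text
shift [-496.    22.4 -546.5] turn [ 1.0000e-03  1.5009e+00 -1.5000e-03] yaw now 73.0
```

Call:
jog_arm --pt "-496 22 -546 0 1.5 0 -1" --pt "-496 22 -546 0 1.5 0 -1" --pt "-496 22 -546 0 1.5 0 -1" --pt "-496 22 -546 0 1.5 0 -1" --pt "-496 22 -546 0 1.5 0 -1" --pt "-496 22 -546 0 1.5 0 -1" --pt "-496 22 -546 0 1.5 0 -1" --pt "-496 22 -546 0 1.5 0 -1" --pt "-496 22 -546 0 1.5 0 -1" --pt "-496 22 -546 0 1.5 0 -1" --pt "-496 22 -546 0 1.5 0 -1" --pt "-496 22 -546 0 1.5 0 -1" --pt "-496 22 -546 0 1.5 0 -1" --pt "-496 22 -546 0 1.5 0 -1" --pt "-496 22 -546 0 1.5 0 -1" --pt "-496 22 -546 0 1.5 0 -1" --pt "-496 22 -546 0 1.5 0 -1" --pt "-496 22 -546 0 1.5 0 -1" --pt "-496 22 -546 0 1.5 0 -1"

```text
time: 2.52
position: [0.5598, -0.0362, 0.2006]
tool_rot: [0.703, -0.08, 0.08, -0.703]
ft_force: [-0.3, 0.3, 0.4]
grip_width: 0.0866
```

```bash
python3 - <<'E'
from rig import *
from h import *
o=get_obs();print(o["time"],o["position"].round(4),o["ft_force"].round(2));go(o,o["position"],-13)
c=camera("wrist");np.savez("/tmp/w1.npz",**c);c=load("/tmp/w1.npz");crop(c,0,512,0,384,1.5,"pics/w1.png")
print(proj(c,(.5505,-.076,.079)),proj(c,(.5505,-.076,.039)))
E
```

```text
2.525 [ 0.5598 -0.0362  0.2006] [-0.3   0.33  0.44]
shift [0. 0. 0.] turn [0.     0.0011 0.0001] yaw now -12.94
[257.3363413  224.70254903] [257.41722722 209.07067369]
```

View pics/w1.png

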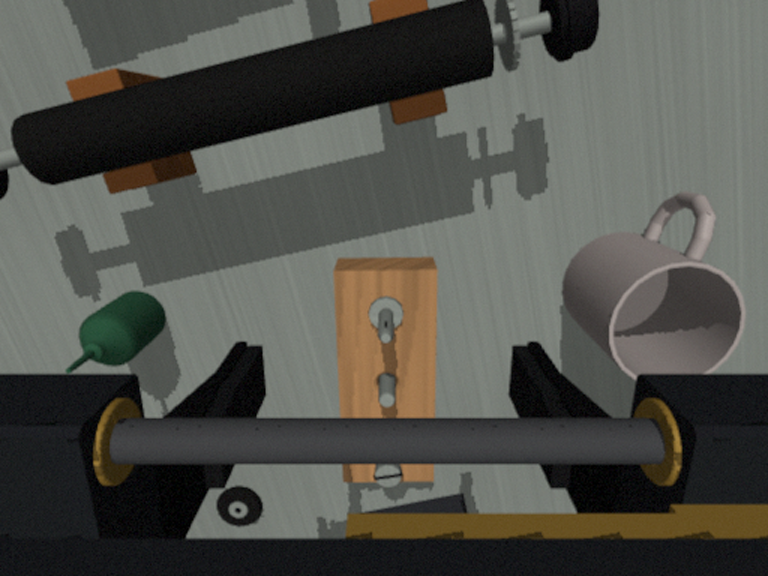

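The flange is at (257,209) in the wrist image and the pin tip at (257,225). Both match the projected estimate to within a pixel, and the jaws are square to the rack. Going down.

Call:
jog_arm --pt "0 40 -41 0 0 0 0" --pt "0 80 -41 0 0 0 0" --pt "0 110 -41 0 0 0 0" --pt "0 130 -41 0 0 0 0" --pt "0 145 -41 0 0 0 0" --pt "0 157 -41 0 0 0 0" --pt "0 157 -41 0 0 0 0" --pt "0 157 -41 0 0 0 0" --grip_force 20

```text
time: 3.58
position: [0.5512, -0.0764, 0.0441]
tool_rot: [0.703, -0.079, 0.08, -0.703]
ft_force: [-0.2, -0.0, 0.2]
grip_width: 0.0435
```

```bash
python3 - <<'E'
from rig import *
from h import *
o=get_obs();print(o["time"],o["position"].round(4),o["ft_force"].round(2),o["grip_width"])
c=camera("wrist");np.savez("/tmp/w2.npz",**c);c=load("/tmp/w2.npz");crop(c,0,512,0,384,1.5,"pics/w2.png")
E
```

```text
3.575 [ 0.5512 -0.0764  0.0441] [-0.19 -0.01  0.22] 0.04351888202262392
```

View pics/w2.png

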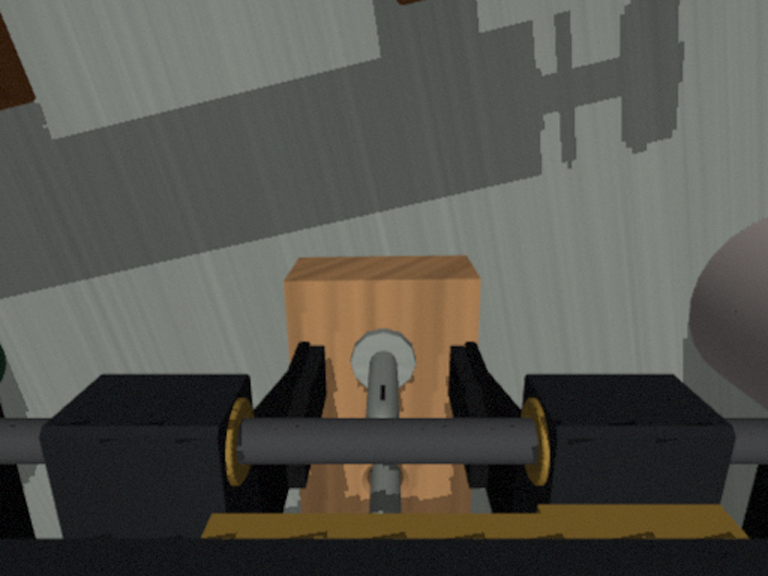

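The pin stands between the pads, at (383,400) in the 1.5x picture, with the fingertips just above the flange. Closing.

Call:
jog_arm --pt "0 0 0 0 0 0 1" --pt "0 0 0 0 0 0 1" --pt "0 0 0 0 0 0 1" --pt "0 0 0 0 0 0 1" --pt "0 0 0 0 0 0 1" --pt "0 0 0 0 0 0 1" --pt "0 0 0 0 0 0 1" --grip_force 25

```text
time: 4.5
position: [0.5506, -0.0763, 0.0436]
tool_rot: [-0.703, 0.08, -0.08, 0.703]
ft_force: [0.1, -1.0, 0.5]
grip_width: 0.0091
```

```bash
python3 - <<'E'
from rig import *
from h import *
o=get_obs();print(o["time"],o["position"].round(4),o["ft_force"].round(2),o["grip_width"])
c=camera("wrist");np.savez("/tmp/w3.npz",**c);c=load("/tmp/w3.npz");crop(c,150,360,180,384,3,"pics/w3.png")
E
```

```text
4.5 [ 0.5506 -0.0763  0.0436] [ 0.08 -1.02  0.53] 0.009119175463612924
```

View pics/w3.png

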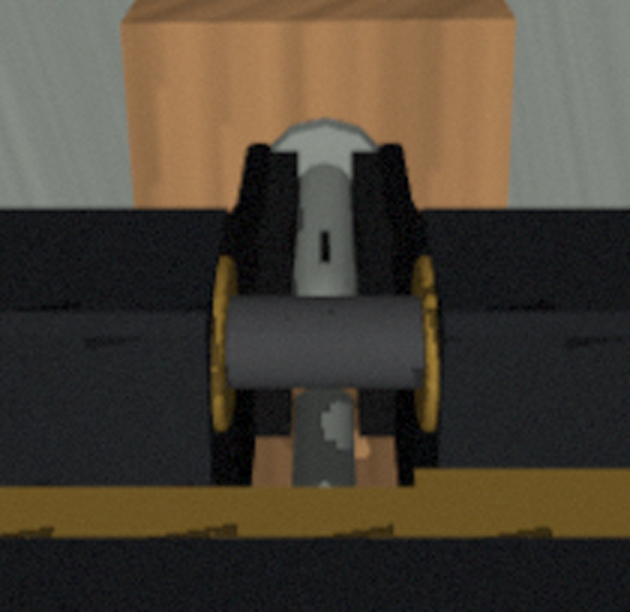

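Grip width is 9 mm and the pin is held upright. I'll lift, then move to a viewpoint beside the bore.

Call:
jog_arm --pt "0 -10 0 0 0 0 1" --pt "0 -25 0 0 0 0 1" --pt "0 -45 0 0 0 0 1" --pt "0 -75 0 0 0 0 1" --pt "0 -106 0 0 0 0 1" --pt "0 -106 0 0 0 0 1" --pt "3 -106 -40 0 0 0 1" --pt "8 -106 -90 0 0 0 1" --pt "14 -106 -140 0 0 0 1" --pt "19 -106 -190 0 0 0 1" --pt "23 -106 -235 0 0 0 1" --pt "26 -106 -267 0 0 0 1" --pt "26 -106 -267 0 0 0 1" --pt "26 -106 -267 0 0 0 1" --pt "26 -106 -267 0 0 0 1"

```text
time: 6.42
position: [0.516, -0.3406, 0.1492]
tool_rot: [-0.702, 0.08, -0.079, 0.703]
ft_force: [0.6, -0.0, -0.8]
grip_width: 0.009
```

```bash
python3 - <<'E'
from rig import *
from h import *
o=get_obs();print(o["time"],o["position"].round(4),o["ft_force"].round(2),o["grip_width"])
for n in("wrist","scene"):
    c=camera(n);np.savez(f"/tmp/{n}4.npz",**c)
c=load("/tmp/wrist4.npz");crop(c,0,512,0,384,1.5,"pics/w4.png");crop(load("/tmp/scene4.npz"),100,300,80,230,4,"pics/s4.png")
print(proj(c,(.525,-.3035,.032)))
E
```

```text
6.425 [ 0.516  -0.3406  0.1492] [ 0.57 -0.04 -0.8 ] 0.009028535312065385
[258.22253636 139.34583126]
```

View pics/w4.png

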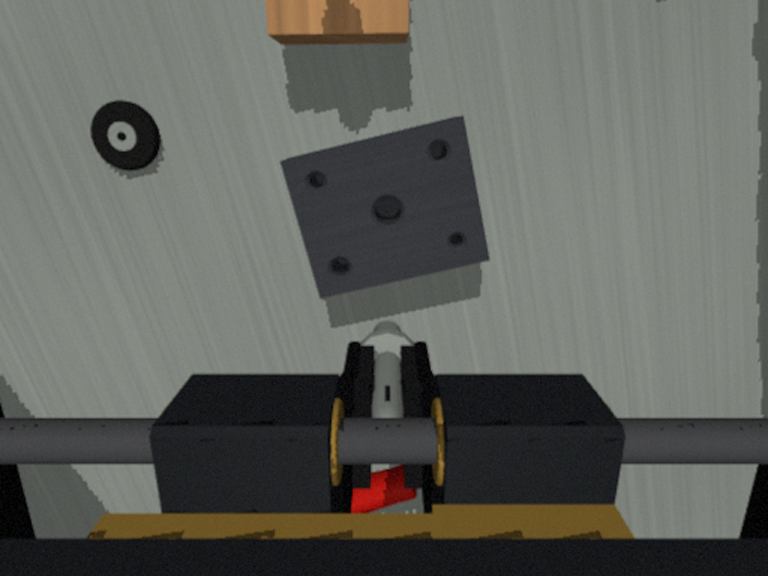

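View pics/s4.png

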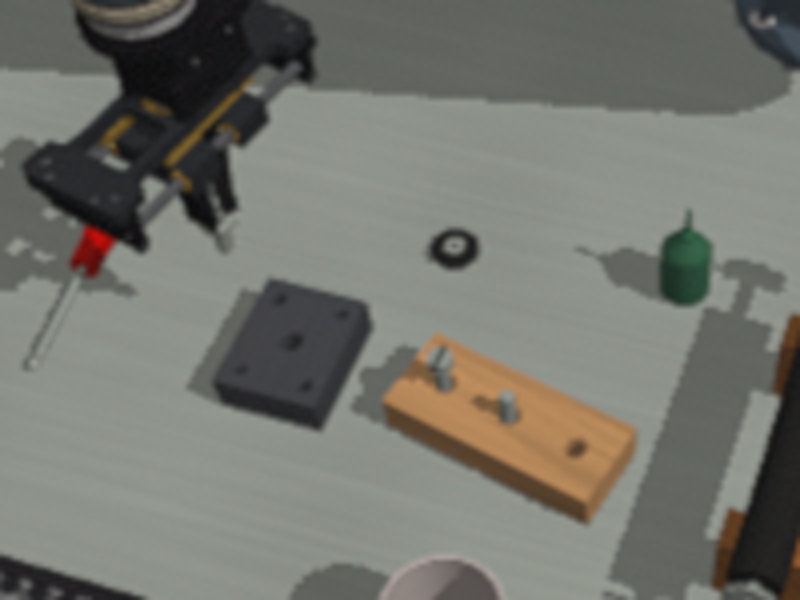

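```bash
python3 - <<'E'
from rig import *
from h import *
o=get_obs();c=load("/tmp/wrist4.npz");crop(c,205,310,200,330,5,"pics/w4b.png")
crop(c,205,310,105,175,7,"pics/w4c.png")
print("bore",onz(c,258.5,138.5,.032))
p=o["position"];P=[p[0],p[1]]
# arbor foot at TCPz-35.6 (flange underside at TCP -9.6)
for dz in(-.0356,-.0096,-.0046,.0354): print(dz,proj(c,P+[p[2]+dz]))
E
```

```text
bore [ 0.52538179 -0.30286452  0.032     ]
-0.0356 [257.93935712 220.3912273 ]
-0.0096 [257.85904092 238.3352593 ]
-0.0046 [257.84113894 242.33487369]
0.0354 [257.65631999 283.62663177]
```

View pics/w4b.png

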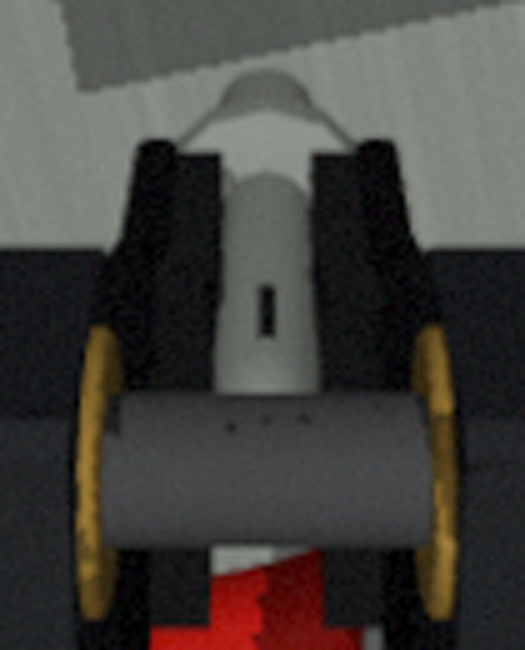

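View pics/w4c.png

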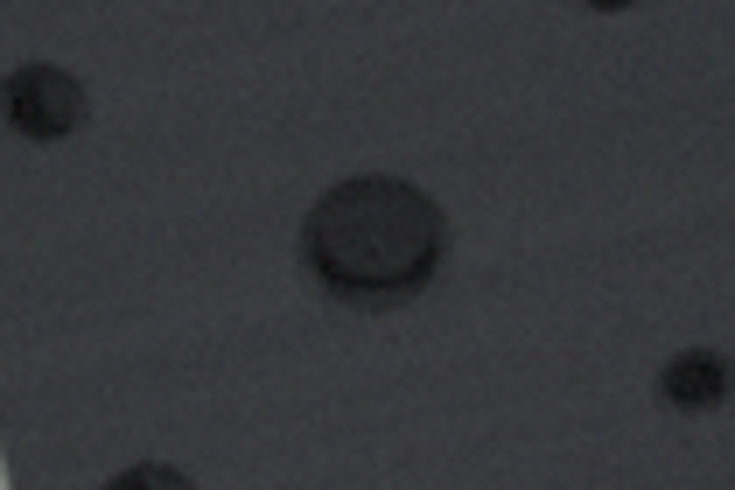

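The bore centre is at (258.2,139.3), which gives (0.525,-0.3035) and agrees with the first measurement. The arbor hangs upright. I'll move over the bore and lower in stages.

Call:
jog_arm --pt "0 0 20 0 0 0 1" --pt "0.5 20 38 0 0 0 1" --pt "0.5 50 38 0 0 0 1" --pt "0.5 70 38 0 0 0 1" --pt "0.5 76 38 0 0 0 1" --pt "0.5 76 38 0 0 0 1" --pt "0.5 76 38 0 0 0 1"

```text
time: 7.4
position: [0.5258, -0.3056, 0.0746]
tool_rot: [0.703, -0.079, 0.08, -0.702]
ft_force: [0.3, 0.4, 0.3]
grip_width: 0.009
```

```bash
python3 - <<'E'
from rig import *
from h import *
o=get_obs();print(o["time"],o["position"].round(4),o["ft_force"].round(2),o["grip_width"])
for n in("wrist","scene"):
    c=camera(n);np.savez(f"/tmp/{n}5.npz",**c)
c=load("/tmp/wrist5.npz");crop(c,155,365,150,300,3.5,"pics/w5.png");crop(load("/tmp/scene5.npz"),120,240,120,210,6,"pics/s5.png")
print(proj(c,(.525,-.3035,.032)))
E
```

```text
7.4 [ 0.5258 -0.3056  0.0746] [0.31 0.39 0.32] 0.009003540904405458
[255.23881291 212.93386528]
```

View pics/w5.png

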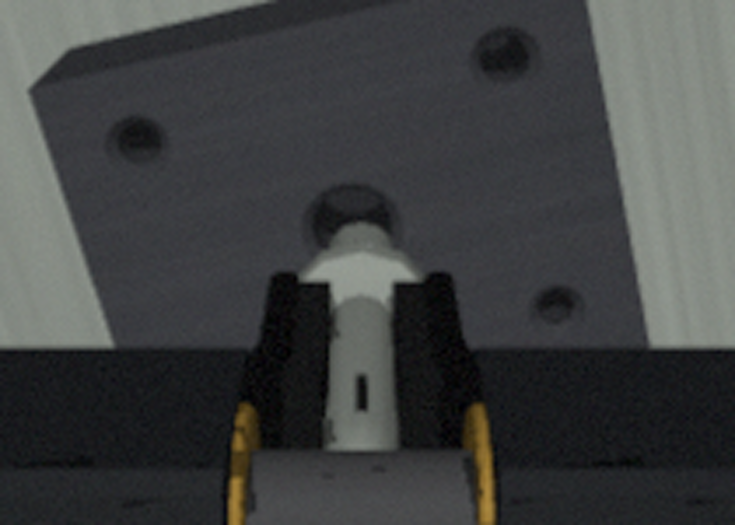

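View pics/s5.png

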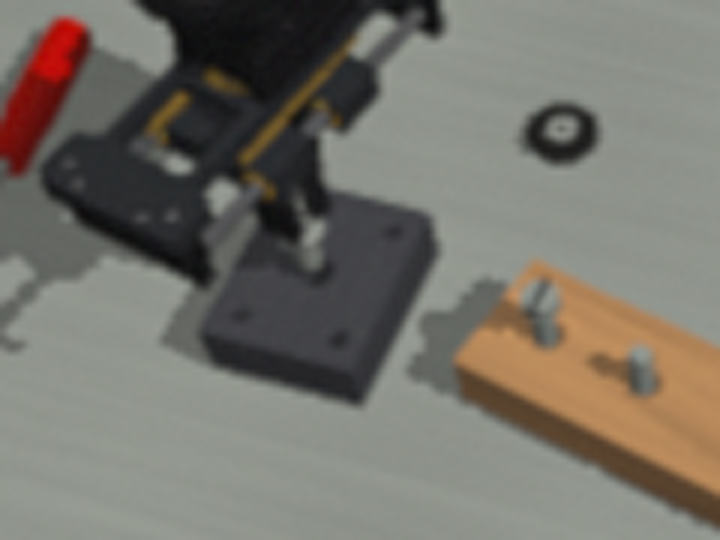

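```bash
python3 - <<'E'
from h import *
c=load("/tmp/wrist5.npz")
for z in(.039,.032):
  for p in[(.5258,-.3056),(.525,-.3035)]: print(z,p,proj(c,p+(z,)))
def S(x,y):return 155+(x+.5)/3.5-.5,150+(y+.5)/3.5-.5
print(onz(c,*S(353,218),.032), "foot far edge",onz(c,*S(361,222),.039))
d=np.array([.525-.5258,-.3035+.3056]);a=np.radians(-13);print(d@[np.cos(a),np.sin(a)],d@[-np.sin(a),np.cos(a)])
E
```

```text
0.039 (0.5258, -0.3056) [257.14198192 219.73015422]
0.039 (0.525, -0.3035) [255.168504   217.00479763]
0.032 (0.5258, -0.3056) [257.15287396 215.58774846]
0.032 (0.525, -0.3035) [255.23881291 212.93386528]
[ 0.52532589 -0.30285204  0.032     ] foot far edge [ 0.5272181  -0.30126427  0.039     ]
-0.001251893265950325 0.0018662162925738878
```

Relative to the bore the arbor is about 1.2 mm off in tool x and 2 mm off in z. I'll correct that and lower.

Call:
jog_arm --pt "-1.2 0 2.2 0 0 0 1" --pt "-1.2 0 2.2 0 0 0 1" --pt "-1.2 4 2.2 0 0 0 1" --pt "-1.2 8 2.2 0 0 0 1" --pt "-1.2 12 2.2 0 0 0 1" --pt "-1.2 15 2.2 0 0 0 1" --pt "-1.2 15 2.2 0 0 0 1"

```text
time: 8.38
position: [0.5245, -0.3033, 0.0582]
tool_rot: [0.703, -0.08, 0.08, -0.702]
ft_force: [0.2, -1.4, -0.4]
grip_width: 0.0094
```

```bash
python3 - <<'E'
from rig import *
from h import *
o=get_obs();print(o["time"],o["position"].round(4),o["ft_force"].round(2),o["grip_width"])
for n in("wrist",):
    c=camera(n);np.savez(f"/tmp/{n}6.npz",**c)
c=load("/tmp/wrist6.npz");crop(c,155,365,150,300,3.5,"pics/w6.png")
E
```

```text
8.375 [ 0.5245 -0.3033  0.0582] [ 0.21 -1.43 -0.39] 0.009417273473010312
```

View pics/w6.png

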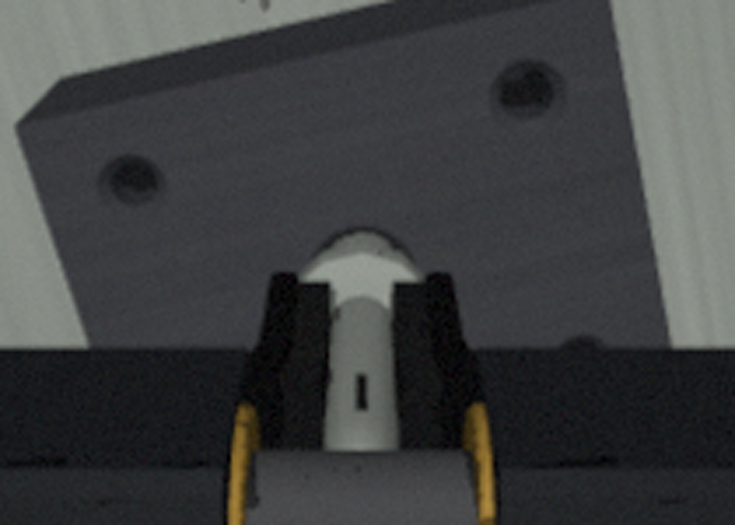

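The shank is in the bore and centred, with no vertical force. The remaining distance is about 16.6 mm.

Call:
jog_arm --pt "0 4 0 0 0 0 1" --pt "0 8 0 0 0 0 1" --pt "0 11 0 0 0 0 1" --pt "0 14 0 0 0 0 1" --pt "0 15.5 0 0 0 0 1" --pt "0 16.5 0 0 0 0 1" --pt "0 16.5 0 0 0 0 1" --pt "0 16.5 0 0 0 0 1"

```text
time: 9.43
position: [0.5246, -0.3033, 0.0421]
tool_rot: [0.703, -0.08, 0.08, -0.702]
ft_force: [0.5, -3.2, 0.1]
grip_width: 0.0091
```

```bash
python3 - <<'E'
from rig import *
from h import *
o=get_obs();print(o["time"],o["position"].round(4),o["ft_force"].round(2),o["grip_width"])
for n in("wrist",):
    c=camera(n);np.savez(f"/tmp/{n}7.npz",**c)
c=load("/tmp/wrist7.npz");crop(c,155,365,150,300,3.5,"pics/w7.png")
E
```

```text
9.425 [ 0.5246 -0.3033  0.0421] [ 0.47 -3.19  0.1 ] 0.009136100625393391
```

View pics/w7.png

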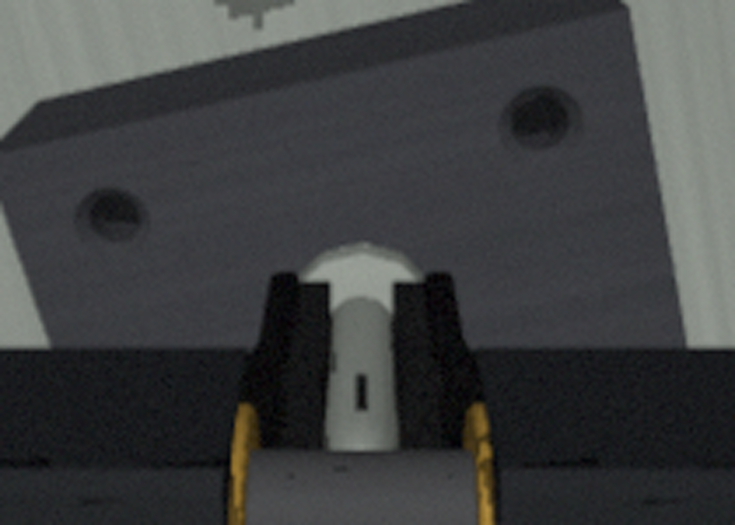

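It is within about 0.5 mm of home, but there is a 3 N sideways force in y. I'll ease back 1 mm in z and lower a bit more to feel the seat.

Call:
jog_arm --pt "0 0 -1 0 0 0 1" --pt "0 0.7 -1 0 0 0 1" --pt "0 1.4 -1 0 0 0 1" --pt "0 1.4 -1 0 0 0 1" --pt "0 1.4 -1 0 0 0 1"

```text
time: 10.1
position: [0.5241, -0.3036, 0.0415]
tool_rot: [-0.702, 0.08, -0.08, 0.703]
ft_force: [-0.4, -0.8, 6.8]
grip_width: 0.0089
```

The vertical force rose to 6.8 N, so the flange is seated. Open, then rise and back off so I can look.

Call:
jog_arm --pt "0 0 0 0 0 0 0.6" --pt "0 0 0 0 0 0 0.2" --pt "0 0 0 0 0 0 0" --pt "0 0 0 0 0 0 0" --pt "0 0 0 0 0 0 0" --pt "0 -10 0 0 0 0 0" --pt "0 -30 0 0 0 0 0" --pt "0 -60 0 0 0 0 0" --pt "0 -100 0 0 0 0 -1" --pt "0 -130 -20 0 0 0 -1" --pt "0 -160 -40 0 0 0 -1" --pt "0 -160 -40 0 0 0 -1" --pt "0 -160 -40 0 0 0 -1" --pt "0 -160 -40 0 0 0 -1"

```text
time: 11.85
position: [0.5146, -0.3414, 0.1991]
tool_rot: [-0.702, 0.081, -0.079, 0.703]
ft_force: [0.4, 0.2, -1.1]
grip_width: 0.0862
```

```bash
python3 - <<'E'
from rig import *
from h import *
o=get_obs();print(o["time"],o["position"].round(4),o["ft_force"].round(2),o["grip_width"])
for n in("wrist","scene","top"):
    c=camera(n);np.savez(f"/tmp/{n}8.npz",**c)
c=load("/tmp/wrist8.npz");crop(c,180,340,90,210,5,"pics/w8.png");crop(load("/tmp/scene8.npz"),130,230,120,210,6,"pics/s8.png")
for z in (.077,.037,.032):print(proj(c,(.525,-.3035,z)))
E
```

```text
11.85 [ 0.5146 -0.3414  0.1991] [ 0.38  0.15 -1.12] 0.08617511576189144
[259.92985434 137.2362813 ]
[259.84050564 130.83617531]
[259.83079266 130.14042799]
```

View pics/w8.png

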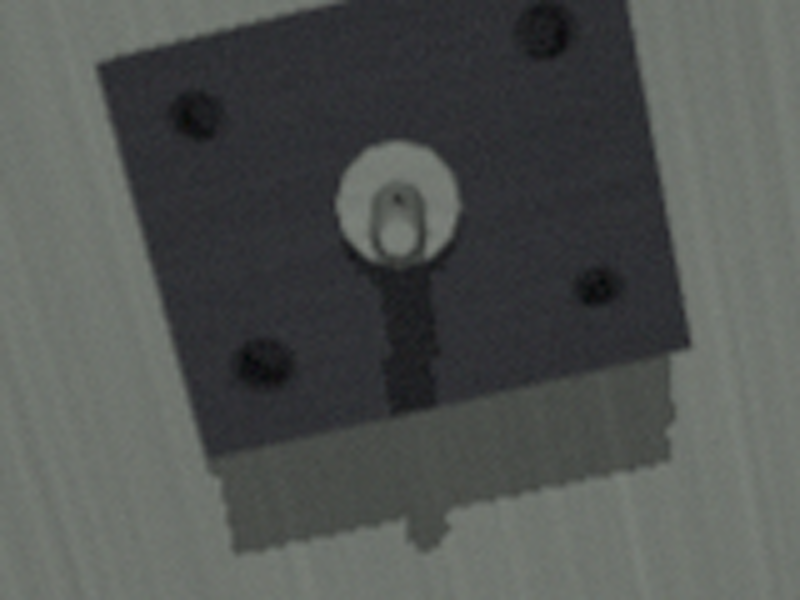

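View pics/s8.png

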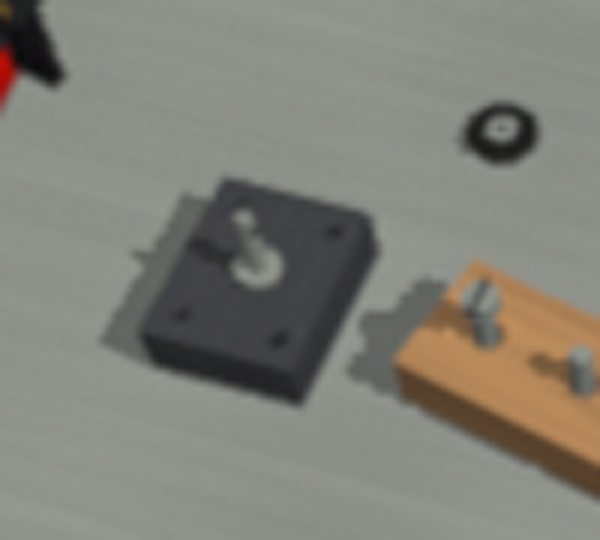

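The arbor stands upright. Its flange is at (259.5,130.7) and its tip at (259.5,137.5), as predicted for a fully seated part at (0.525,-0.3035). Next, the drum.

Call:
jog_arm --pt "-113 0 648 0 0 0 -1" --pt "-113 0 648 0 0 0 -1" --pt "-113 0 648 0 0 0 -1" --pt "-113 0 648 0 0 0 -1" --pt "-113 0 648 0 0 0 -1" --pt "-113 0 648 0 0 0 -1" --pt "-113 0 648 0 0 0 -1" --pt "-113 0 648 0 0 0 -1" --pt "-113 0 648 0 0 0 -1" --pt "-113 0 648 0 0 0 -1" --pt "-113 0 648 0 0 0 -1" --pt "-113 0 648 0 0 0 -1" --pt "-113 0 648 0 0 0 -1" --pt "-113 0 648 0 0 0 -1" --pt "-113 0 648 0 0 0 -1" --pt "-113 0 648 0 0 0 -1" --pt "-113 0 648 0 0 0 -1"

```text
time: 14.12
position: [0.5505, 0.3135, 0.2008]
tool_rot: [-0.703, 0.08, -0.08, 0.703]
ft_force: [-0.7, 0.5, 0.2]
grip_width: 0.0872
```

```bash
python3 - <<'E'
from rig import *
from h import *
o=get_obs();print(o["time"],o["position"].round(4),o["ft_force"].round(2),o["grip_width"])
for n in("wrist",):
    c=camera(n);np.savez(f"/tmp/{n}9.npz",**c)
c=load("/tmp/wrist9.npz");crop(c,0,512,0,384,1.5,"pics/w9.png")
for z in (.037,.009):print(proj(c,(.543,.28,z)))
E
```

```text
14.125 [0.5505 0.3135 0.2008] [-0.65  0.46  0.24] 0.08718219682233654
[257.80265372 202.3880084 ]
[257.82213086 193.81827861]
```

View pics/w9.png

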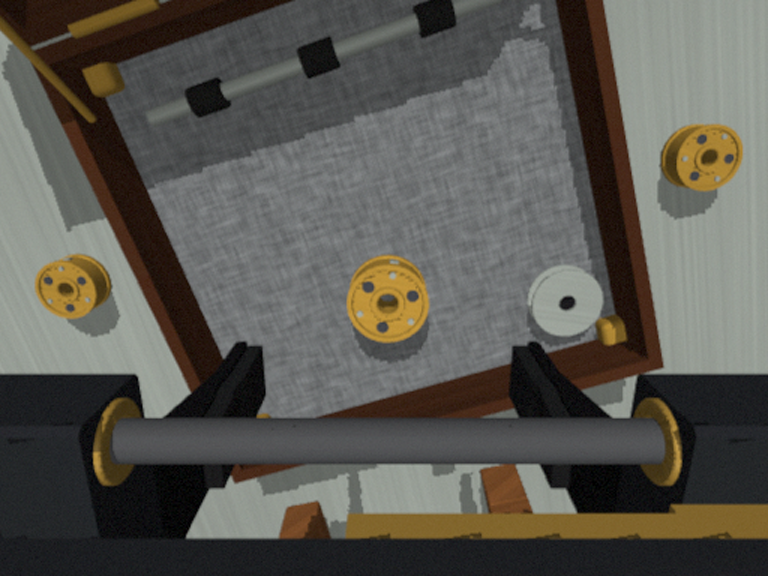

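```bash
python3 - <<'E'
from h import *
c=load("/tmp/wrist9.npz");crop(c,220,300,160,250,6,"pics/w9b.png")
E
```

```text
(no output)
```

View pics/w9b.png

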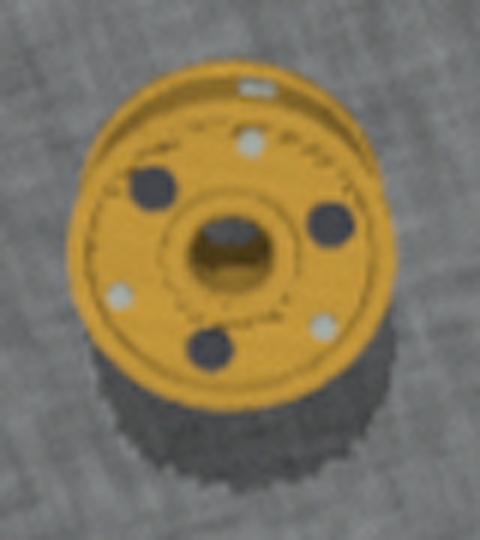

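The drum's bore is at (258.1,201.7), which gives the centre as about (0.543,0.2806), and its 54–56 mm width confirms it is the largest. I'll descend part way and check.

Call:
jog_arm --pt "0 20 -20 0 0 0 -1" --pt "0 60 -34 0 0 0 -1" --pt "0 100 -34 0 0 0 -1" --pt "0 130 -34 0 0 0 -1" --pt "0 140 -34 0 0 0 -1" --pt "0 140 -34 0 0 0 -1" --pt "0 140 -34 0 0 0 -1"

```text
time: 15.05
position: [0.5438, 0.2812, 0.062]
tool_rot: [-0.702, 0.079, -0.081, 0.703]
ft_force: [-0.1, -0.5, 0.2]
grip_width: 0.0869
```

```bash
python3 - <<'E'
from rig import *
from h import *
o=get_obs();print(o["time"],o["position"].round(4),o["ft_force"].round(2),o["grip_width"])
for n in("wrist","scene"):
    c=camera(n);np.savez(f"/tmp/{n}10.npz",**c)
c=load("/tmp/wrist10.npz");crop(c,0,512,0,384,1.5,"pics/w10.png");crop(load("/tmp/scene10.npz"),290,490,100,280,4,"pics/s10.png")
go(o,(.5432,.2806,.0125),-13)
E
```

```text
15.05 [0.5438 0.2812 0.062 ] [-0.1  -0.51  0.18] 0.08685588491149415
shift [-0.6 49.5 -0.8] turn [-0.0014  0.0011  0.0024] yaw now -12.94
```

View pics/w10.png

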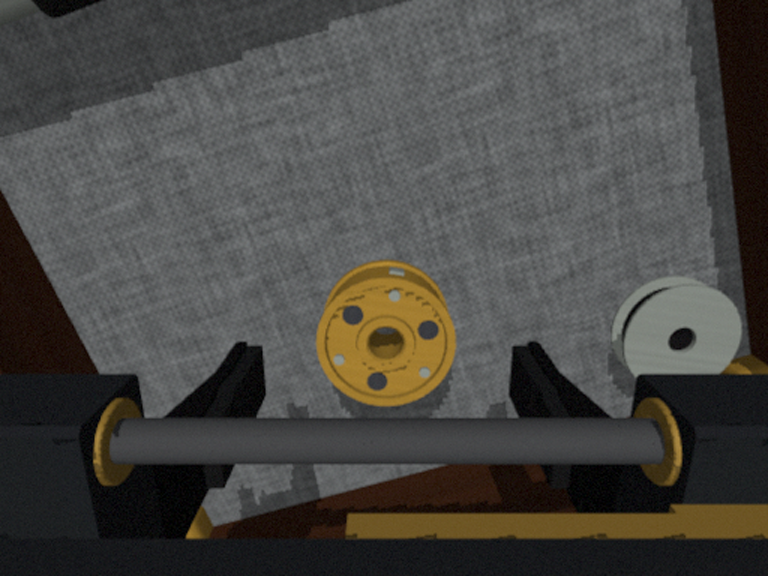

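View pics/s10.png

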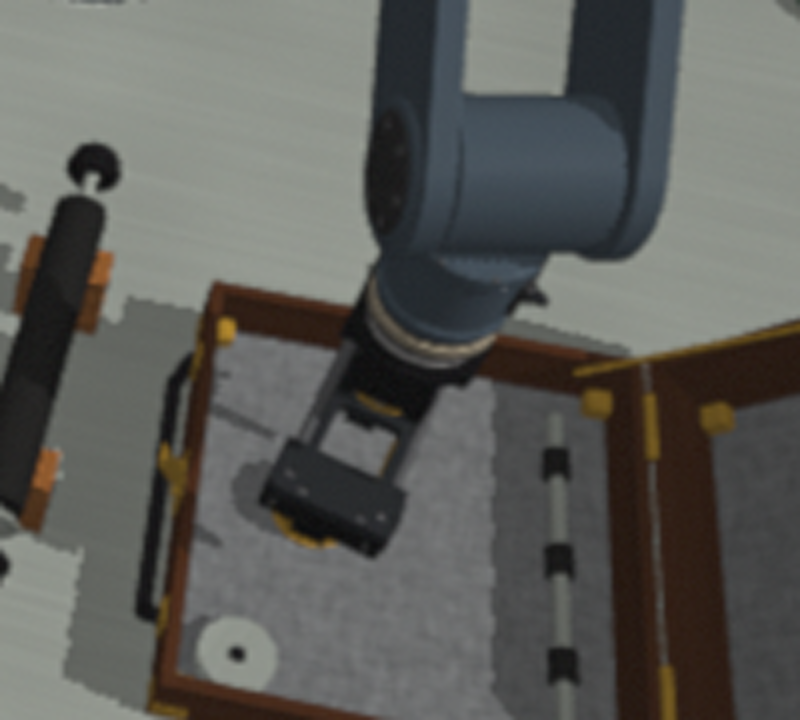

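The drum at (386,340) is centred between the fingers. The spool lies well clear to the right. Going down and closing.

Call:
jog_arm --pt "-0.6 20 -0.8 0 0 0 -1" --pt "-0.6 35 -0.8 0 0 0 -1" --pt "-0.6 44 -0.8 0 0 0 -1" --pt "-0.6 49 -0.8 0 0 0 -1" --pt "-0.6 49 -0.8 0 0 0 -1" --pt "-0.6 49 -0.8 0 0 0 -1"

```text
time: 15.9
position: [0.5423, 0.2802, 0.012]
tool_rot: [-0.702, 0.079, -0.08, 0.703]
ft_force: [0.3, 0.5, 0.1]
grip_width: 0.0869
```

```bash
python3 - <<'E'
from rig import *
from h import *
o=get_obs();print(o["time"],o["position"].round(4),o["ft_force"].round(2),o["grip_width"])
for n in("wrist",):
    c=camera(n);np.savez(f"/tmp/{n}11.npz",**c)
c=load("/tmp/wrist11.npz");crop(c,0,512,0,384,1.5,"pics/w11.png")
print(proj(c,(.5432,.2806,.037)))
E
```

```text
15.9 [0.5423 0.2802 0.012 ] [0.29 0.46 0.1 ] 0.08689614561993167
[258.65512549 269.03931545]
```

View pics/w11.png

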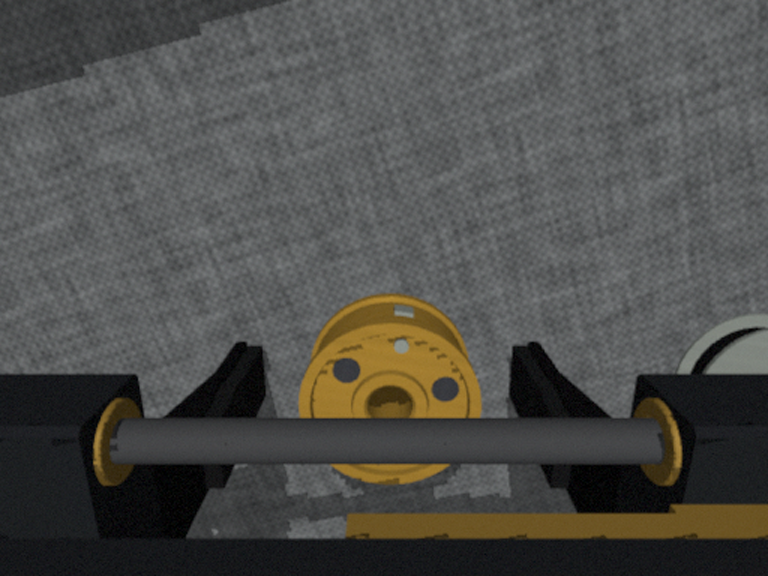

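Call:
jog_arm --pt "0 0 0 0 0 0 -0.5" --pt "0 0 0 0 0 0 0" --pt "0 0 0 0 0 0 0.5" --pt "0 0 0 0 0 0 1" --pt "0 0 0 0 0 0 1" --pt "0 0 0 0 0 0 1" --pt "0 0 0 0 0 0 1" --grip_force 35

```text
time: 16.82
position: [0.5422, 0.2801, 0.0117]
tool_rot: [-0.703, 0.08, -0.08, 0.703]
ft_force: [0.8, -0.4, -0.2]
grip_width: 0.0561
```

```bash
python3 - <<'E'
from rig import *
from h import *
o=get_obs();print(o["time"],o["position"].round(4),o["ft_force"].round(2),o["grip_width"],o["tool_rot"].round(4))
for n in("wrist",):
    c=camera(n);np.savez(f"/tmp/{n}12.npz",**c)
c=load("/tmp/wrist12.npz");crop(c,0,512,0,384,1.5,"pics/w12.png")
E
```

```text
16.825 [0.5422 0.2801 0.0117] [ 0.77 -0.44 -0.23] 0.05605469293370492 [-0.7026  0.0796 -0.0799  0.7026]
```

View pics/w12.png

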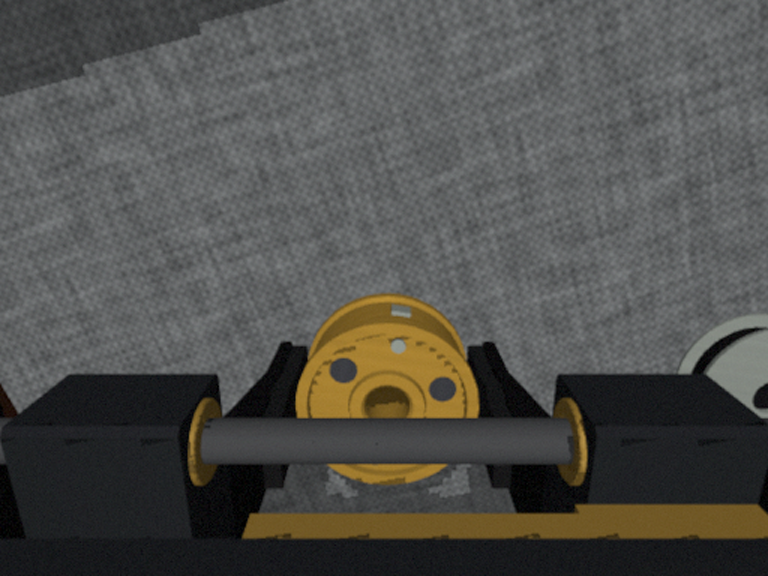

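The opening is 56.1 mm, right across the drum's diameter, and the drum sits centred. Lifting straight up.

Call:
jog_arm --pt "0 -5 0 0 0 0 1" --pt "0 -15 0 0 0 0 1" --pt "0 -30 0 0 0 0 1" --pt "0 -50 0 0 0 0 1" --pt "0 -75 0 0 0 0 1" --pt "0 -105 0 0 0 0 1" --pt "0 -135 0 0 0 0 1" --pt "0 -155 0 0 0 0 1" --pt "0 -160 0 0 0 0 1" --pt "0 -160 0 0 0 0 1" --pt "0 -160 0 0 0 0 1"

```text
time: 18.25
position: [0.5411, 0.2798, 0.1706]
tool_rot: [0.703, -0.08, 0.079, -0.702]
ft_force: [-0.4, 0.5, -2.1]
grip_width: 0.0559
```

```bash
python3 - <<'E'
from rig import *
from h import *
o=get_obs();print(o["time"],o["position"].round(4),o["ft_force"].round(2),o["grip_width"],o["tool_rot"].round(4))
for n in("wrist","scene"):
    c=camera(n);np.savez(f"/tmp/{n}13.npz",**c)
c=load("/tmp/wrist13.npz");crop(c,0,512,0,384,1.5,"pics/w13.png");crop(load("/tmp/scene13.npz"),290,490,100,280,4,"pics/s13.png")
go(o,(.525,-.3035,.17),-13)
E
```

```text
18.25 [0.5411 0.2798 0.1706] [-0.36  0.49 -2.09] 0.05585223401066696 [ 0.7029 -0.0805  0.079  -0.7023]
shift [ 115.     1.1 -572.1] turn [ 0.0012  0.0009 -0.002 ] yaw now -12.95
```

View pics/w13.png

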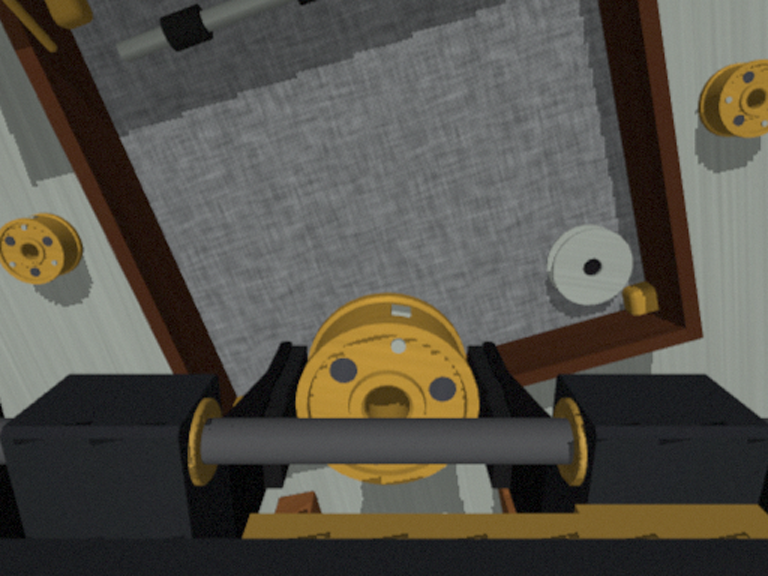

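View pics/s13.png

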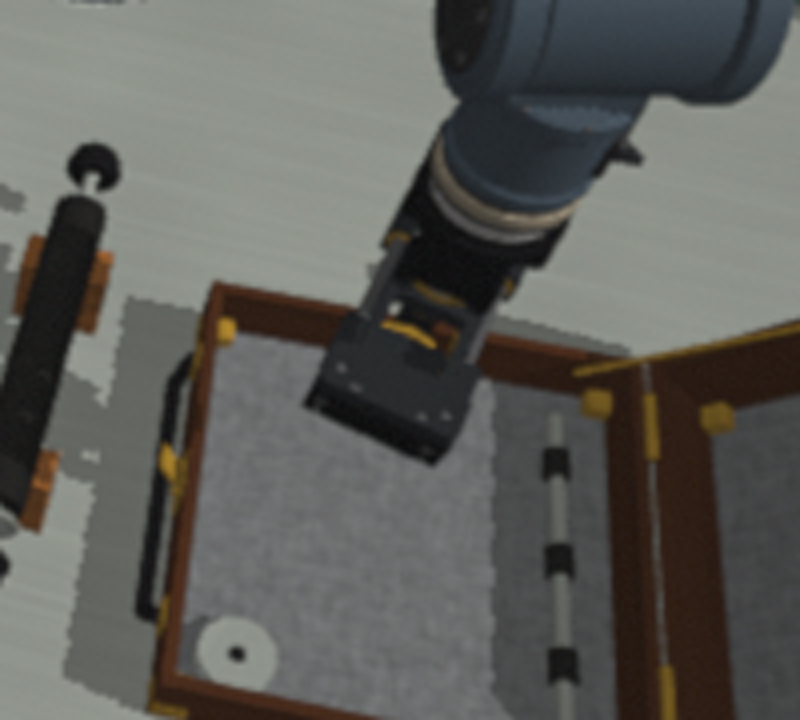

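The drum sits the same in the picture as before the lift, with no slip or tilt, and the weight reads 2.1 N. Carrying it over with the drum's bottom at about 166 mm, well above the wall and platen.

Call:
jog_arm --pt "2 0 -10 0 0 0 1" --pt "6 0 -30 0 0 0 1" --pt "12 0 -60 0 0 0 1" --pt "20 0 -100 0 0 0 1" --pt "28 0 -140 0 0 0 1" --pt "36 0 -180 0 0 0 1" --pt "44 0 -220 0 0 0 1" --pt "52 0 -260 0 0 0 1" --pt "60 0 -300 0 0 0 1" --pt "68 0 -340 0 0 0 1" --pt "76 0 -380 0 0 0 1" --pt "84 0 -420 0 0 0 1" --pt "92 0 -460 0 0 0 1" --pt "100 0 -500 0 0 0 1" --pt "106 0 -530 0 0 0 1" --pt "111 0 -552 0 0 0 1" --pt "114 0 -566 0 0 0 1" --pt "115 0 -572 0 0 0 1" --pt "115 0 -572 0 0 0 1" --pt "115 0 -572 0 0 0 1"

```text
time: 20.85
position: [0.5259, -0.3019, 0.1716]
tool_rot: [-0.702, 0.08, -0.079, 0.703]
ft_force: [1.1, 0.8, -2.1]
grip_width: 0.0558
```

```bash
python3 - <<'E'
from rig import *
from h import *
o=get_obs();print(o["time"],o["position"].round(4),o["ft_force"].round(2),o["grip_width"],o["tool_rot"].round(4))
for n in("wrist","scene","top"):
    c=camera(n);np.savez(f"/tmp/{n}14.npz",**c)
c=load("/tmp/wrist14.npz");crop(c,180,340,180,340,4,"pics/w14.png");crop(load("/tmp/scene14.npz"),100,260,80,220,5,"pics/s14.png")
p=o["position"];R0=Ro.from_quat(o["tool_rot"]).as_matrix();h=.0250 # top of drum above TCP: 37-12
for dz in(-.7,0,.7,1.4):
    print(dz,proj(c,p+R0@[0,-.0253,dz*1e-3]))
E
```

```text
20.85 [ 0.5259 -0.3019  0.1716] [ 1.12  0.77 -2.09] 0.05583002305674084 [-0.7024  0.0796 -0.0792  0.7029]
-0.7 [257.01428757 271.76591757]
0 [257.01260294 270.44015149]
0.7 [257.0109138  269.11083632]
1.4 [257.00922014 267.77795778]
```

View pics/w14.png

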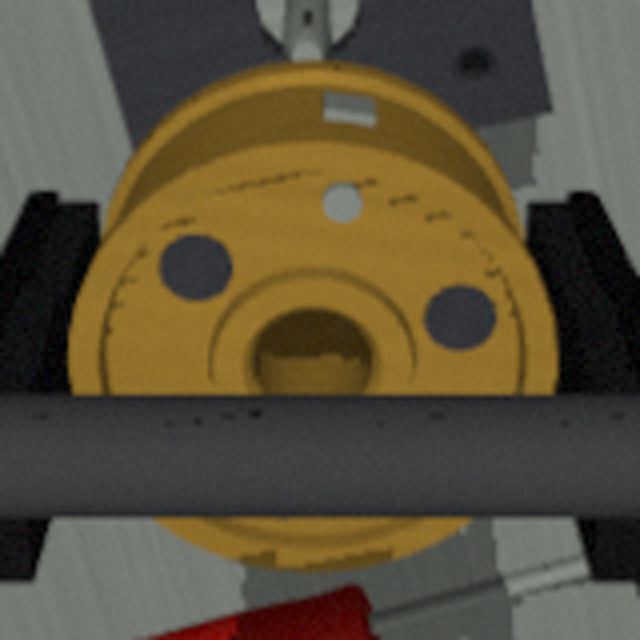

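View pics/s14.png

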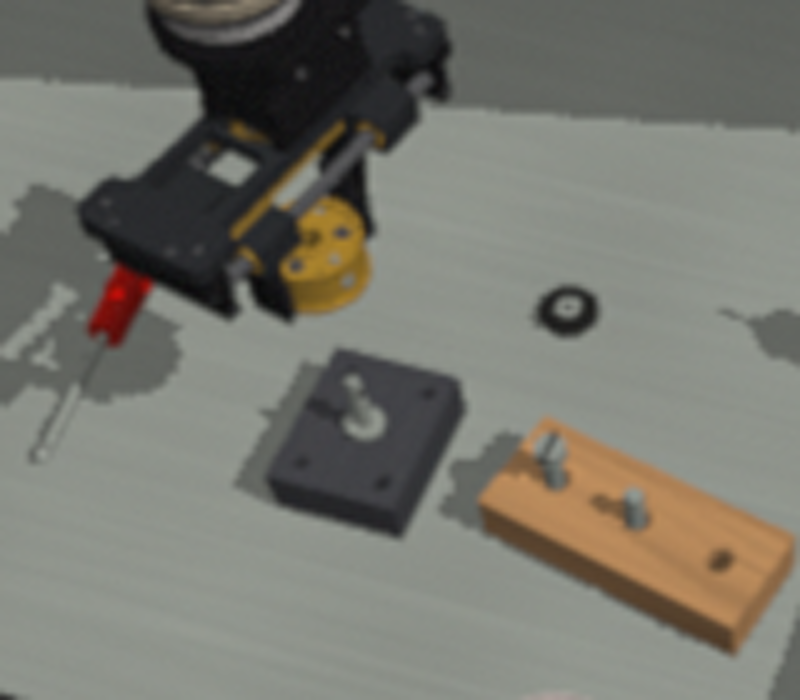

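```bash
python3 - <<'E'
from rig import *
from h import *
o=get_obs();c=load("/tmp/wrist14.npz");p=o["position"];R0=Ro.from_quat(o["tool_rot"]).as_matrix()
S=lambda x,y:(180+(x+.5)/4-.5,180+(y+.5)/4-.5)
for h in(.0253,):
    q=[R0.T@(onz(c,*S(*a),p[2]+h)-p)*1000 for a in[(312,140),(312,572),(68,356),(557,356),(312,307),(312,270)]]
    for a in q: print(a.round(1))
    print("centre z",(q[0]+q[1])[2]/2,"diam",q[0][2]-q[1][2],"x",(q[2]+q[3])[0]/2,q[3][0]-q[2][0])
# lower rim far edge, at TCP-2.7mm
print("lower rim",R0.T@(onz(c,*S(312,62),p[2]-.0027)-p)*1000)
print("tool tilt",R0[:,1].round(4))
s=load("/tmp/scene14.npz");S2=lambda x,y:(100+(x+.5)/5-.5,80+(y+.5)/5-.5)
print("tip scene",onz(s,*S2(352,382),.077),"flange",onz(s,*S2(365,418),.037))
t8=load("/tmp/scene8.npz");S3=lambda x,y:(130+(x+.5)/6-.5,120+(y+.5)/6-.5)
w8=load("/tmp/wrist8.npz");S4=lambda x,y:(180+(x+.5)/5-.5,90+(y+.5)/5-.5)
print("flange w8",onz(w8,*S4(398,204),.037),"tip w8",onz(w8,*S4(398,238),.077))
E
```

```text
[  0.1 -25.3  28.2]
[  0.1 -25.3 -28.7]
[-28.2 -25.3   1.3]
[ 28.5 -25.3   1.3]
[  0.1 -25.3   7.6]
[  0.1 -25.3  12.3]
centre z -0.2701515065195519 diam 56.85263936902717 x 0.14744071023275218 56.68170339122703
lower rim [ 0.0631355   2.70734279 27.82127987]
tool tilt [-2.e-04  3.e-04 -1.e+00]
tip scene [ 0.52745345 -0.30301249  0.077     ] flange [ 0.52348535 -0.30492068  0.037     ]
flange w8 [ 0.52449466 -0.30295825  0.037     ] tip w8 [ 0.5244057  -0.30333239  0.077     ]
```

The drum centre is within 0.3 mm of the TCP and level. The arbor tip measures about (0.5243,-0.3034). I'll centre over it, lower part way, and check.

Call:
jog_arm --pt "-1.2 0 -1.8 0 0 0 1" --pt "-1.2 10 -1.8 0 0 0 1" --pt "-1.2 25 -1.8 0 0 0 1" --pt "-1.2 40 -1.8 0 0 0 1" --pt "-1.2 52 -1.8 0 0 0 1" --pt "-1.2 60 -1.8 0 0 0 1" --pt "-1.2 60 -1.8 0 0 0 1" --pt "-1.2 60 -1.8 0 0 0 1" --pt "-1.2 60 -1.8 0 0 0 1"

```text
time: 22.12
position: [0.5247, -0.3049, 0.1123]
tool_rot: [0.703, -0.079, 0.08, -0.702]
ft_force: [-0.4, -0.2, -2.6]
grip_width: 0.056
```

```bash
python3 - <<'E'
from rig import *
from h import *
P=[]
for i in range(4):
    c=camera("wrist");o=get_obs();P.append(o["position"])
print(o["time"],np.mean(P,0).round(4),np.std(P,0).round(4),o["ft_force"].round(2),o["grip_width"])
o["position"]=np.mean(P,0);go(o,(.5243,-.3034,.0897),-13)
for n in("wrist","scene","top"):
    c=camera(n);np.savez(f"/tmp/{n}15.npz",**c)
crop(load("/tmp/scene15.npz"),120,240,90,200,6,"pics/s15.png");crop(load("/tmp/wrist15.npz"),180,340,180,340,4,"pics/w15.png")
E
```

```text
22.325 [ 0.5245 -0.3048  0.1121] [0.0001 0.0001 0.0001] [-0.13  0.61 -2.06] 0.05598723802006829
shift [-0.5 22.4  1.3] turn [0.0003 0.0009 0.0005] yaw now -12.95
```

View pics/s15.png

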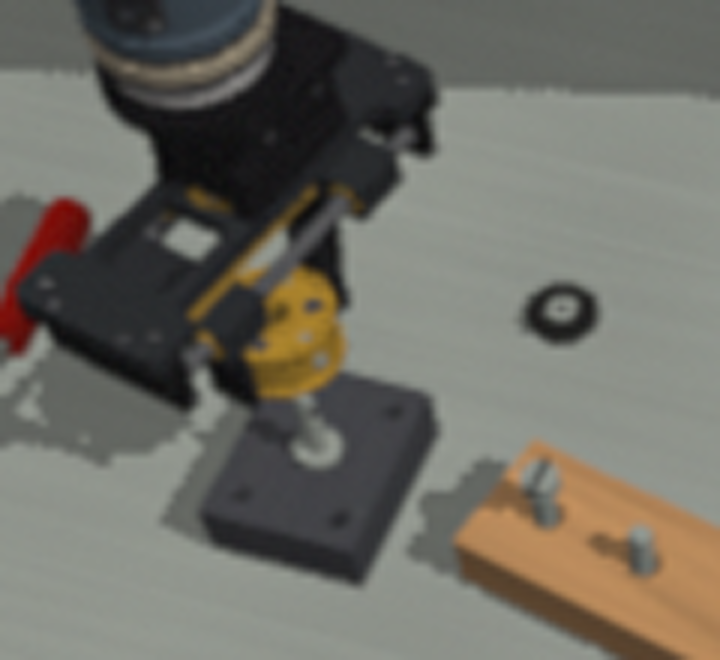

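View pics/w15.png

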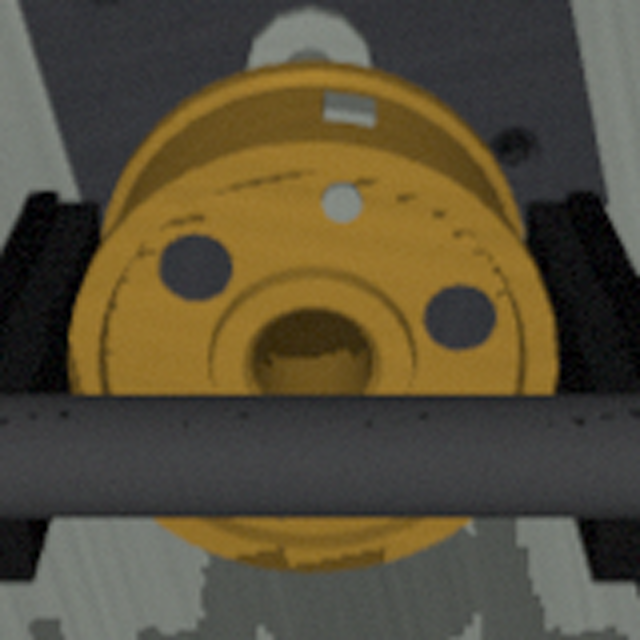

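The scene view shows the drum above the arbor with daylight, and in the wrist view the arbor's flange pokes out behind the drum at (309,8–60). I'll measure that offset directly.

```bash
python3 - <<'E'
from rig import *
from h import *
o=get_obs();c=load("/tmp/wrist15.npz");p=o["position"];R0=Ro.from_quat(o["tool_rot"]).as_matrix()
S=lambda x,y:(180+(x+.5)/4-.5,180+(y+.5)/4-.5)
print(p.round(4))
for a in[(309,8),(248,60),(370,62)]: print("flange",a,(R0.T@(onz(c,*S(*a),.037)-p)*1000).round(1))
for a in[(312,140),(312,572)]: print("rim",a,(R0.T@(onz(c,*S(*a),p[2]+.0253)-p)*1000).round(1))
for a in[(312,62)]: print("low rim",a,(R0.T@(onz(c,*S(*a),p[2]-.0027)-p)*1000).round(1))
crop(load("/tmp/wrist15.npz"),230,285,175,205,12,"pics/w15b.png")
E
```

```text
[ 0.5243 -0.3046  0.1118]
flange (309, 8) [-0.2 74.8 13.7]
flange (248, 60) [-11.6  74.8   3.6]
flange (370, 62) [11.1 74.8  3.2]
rim (312, 140) [  0.4 -25.3  27.8]
rim (312, 572) [  0.4 -25.3 -29.3]
low rim (312, 62) [ 0.4  2.7 27.4]
```

View pics/w15b.png

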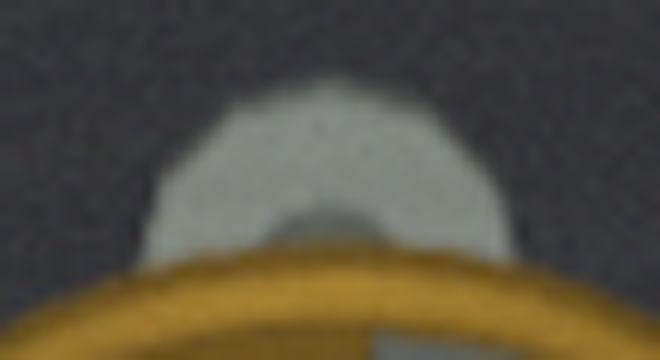

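Position readings put the remaining offset at x −0.5, z +1.3; the wrist image puts it at x −0.6, z +2.1. I'll use −0.5 and +1.8 and lower 22 mm to leave about 10 mm of daylight.

Call:
jog_arm --pt "-0.5 0 1.8 0 0 0 1" --pt "-0.5 5 1.8 0 0 0 1" --pt "-0.5 11 1.8 0 0 0 1" --pt "-0.5 17 1.8 0 0 0 1" --pt "-0.5 20 1.8 0 0 0 1" --pt "-0.5 22 1.8 0 0 0 1" --pt "-0.5 22 1.8 0 0 0 1" --pt "-0.5 22 1.8 0 0 0 1" --pt "-0.5 22 1.8 0 0 0 1" --pt "-0.5 22 1.8 0 0 0 1"

```text
time: 23.72
position: [0.5243, -0.3027, 0.0898]
tool_rot: [0.703, -0.08, 0.08, -0.703]
ft_force: [1.1, 0.2, -2.4]
grip_width: 0.0561
```

```bash
python3 - <<'E'
from rig import *
from h import *
P=[]
for i in range(4):
    c=camera("wrist");o=get_obs();P.append(o["position"])
print(o["time"],np.mean(P,0).round(4),np.std(P,0).round(4),o["ft_force"].round(2),o["grip_width"])
o["position"]=np.mean(P,0);go(o,(.5243,-.3034,.0897),-13);print(Ro.from_quat(o["tool_rot"]).as_matrix()[:,1].round(4))
for n in("wrist","scene","top"):
    c=camera(n);np.savez(f"/tmp/{n}16.npz",**c)
crop(load("/tmp/scene16.npz"),150,200,140,180,16,"pics/s16.png");crop(load("/tmp/wrist16.npz"),180,340,180,340,4,"pics/w16.png");crop(load("/tmp/scene16.npz"),0,512,0,384,1.5,"pics/s16f.png")
E
```

```text
23.925 [ 0.5243 -0.3027  0.0897] [0. 0. 0.] [-0.5   0.02 -1.91] 0.055907175059843994
shift [ 0.2  0.  -0.6] turn [0.     0.0009 0.0001] yaw now -12.95
[ 1.e-04 -1.e-04 -1.e+00]
```

View pics/s16.png

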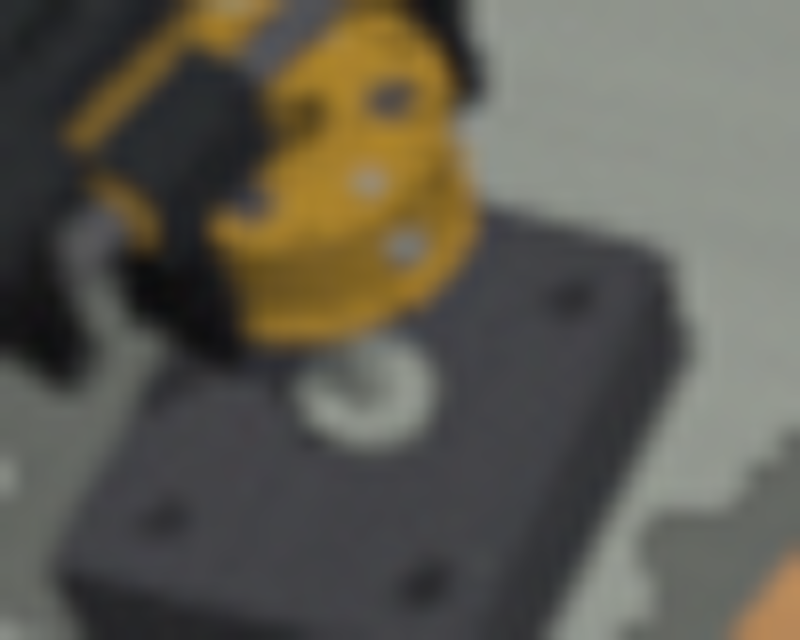

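View pics/w16.png

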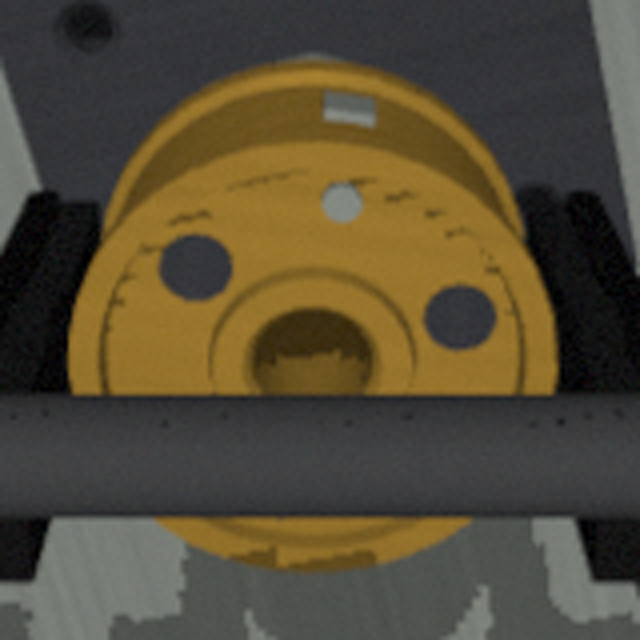

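View pics/s16f.png

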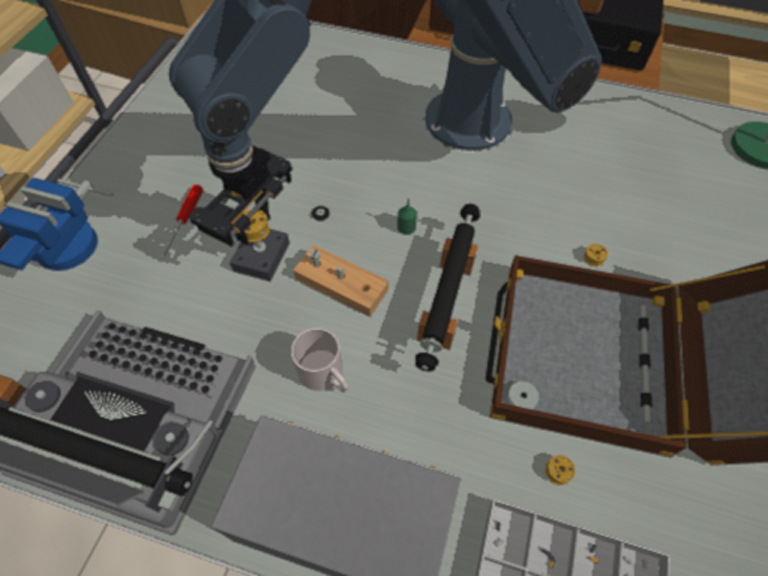

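```bash
python3 - <<'E'
from rig import *
from h import *
o=get_obs();c=load("/tmp/wrist16.npz");p=np.array([.5243,-.3027,.0897]);R0=Ro.from_quat(o["tool_rot"]).as_matrix()
S=lambda x,y:(180+(x+.5)/4-.5,180+(y+.5)/4-.5)
print("flange far",(R0.T@(onz(c,*S(315,53),.037)-p)*1000).round(1))
s=load("/tmp/scene16.npz");S2=lambda x,y:np.array((150+(x+.5)/16-.5,140+(y+.5)/16-.5))
f=[onz(s,*S2(*a),.037) for a in[(297,395),(440,385),(370,452)]]
for a in f: print("flange pt",a.round(4))
# scene drum: top-rim & bottom rim edges vs circle about TCP
th=np.linspace(0,2*np.pi,73)
for nm,z in(("bot",p[2]-.0027),("top",p[2]+.0253)):
    q=np.array([proj(s,(p[0]+.028*np.cos(t),p[1]+.028*np.sin(t),z)) for t in th]);q=(q-[150,140]+.5)*16-.5
    print(nm,"left",q[q[:,0].argmin()].round(),"right",q[q[:,0].argmax()].round(),"low",q[q[:,1].argmax()].round(),"up",q[q[:,1].argmin()].round())
q=np.array([proj(s,(.5243+.012*np.cos(t),-.3034+.012*np.sin(t),.037)) for t in th]);q=(q-[150,140]+.5)*16-.5
print("flange pred: left",q[q[:,0].argmin()].round(),"right",q[q[:,0].argmax()].round(),"low",q[q[:,1].argmax()].round())
E
```

```text
flange far [ 0.7 52.7 12.3]
flange pt [ 0.5309 -0.3159  0.037 ]
flange pt [ 0.5208 -0.292   0.037 ]
flange pt [ 0.5386 -0.2979  0.037 ]
bot left [165. 231.] right [486. 200.] low [312. 343.] up [339.  92.]
top left [129. 130.] right [459.  99.] low [280. 243.] up [308. -11.]
flange pred: left [309. 391.] right [441. 378.] low [370. 437.]
```

The measurements agree that the bore is within about 1 mm of the arbor's axis. The drum is level, with its underside at about 87 mm over a tip at 77 mm, and nothing else has moved. Handing in.

```bash
python3 - <<'E'
from rig import *
print(hand_in())
E
```

```text
the job is handed in; nothing more can be done
None
```

The job is handed in at about 24 s of the 64 s allowed. The arbor stands pin up in the block's middle bore, let go. The brass drum is held level over its tip with about 1 cm of daylight.

**Arbor:** I felt it seat at about 7 N down force. The wrist view after release showed it upright, with the flange and tip where a fully seated part should be.

**Drum:** The grip is 56 mm across the largest drum, and it did not slip or tilt on the way. I carried it with its underside at about 166 mm, well above the case wall (55 mm) and the platen (92 mm). The readings I took before and after the carry showed no contact.

**Final checks:**
- **Daylight:** the drum's underside is at about 87 mm and the arbor tip at 77 mm. I worked this out from the arm's position and the given sizes rather than seeing the gap directly.
- **Level:** the tool axis is vertical to within 0.0002.
- **Centring:** the checks disagree slightly. The arm's position readings put the bore 0.6 mm off the tip one way, and the wrist picture 0.6 mm off the other way. A rough check in the scene view allowed about 1 mm or slightly more. I left it there.
- **Everything else:** the last scene picture showed nothing visibly moved.

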